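# Close the row of dominoes against the stop

### The arm

A 6-joint arm with a two-finger parallel gripper is mounted at the origin on the work surface. World frame = base frame: x ahead of the robot, y to its left, z up, the work surface at z = 0. Lengths are in m, angles in rad, forces in N, time in s.
With the tool pointing down it reaches from about 0.35 to 0.975 m from the base axis. Payload 4.9 kg.
Tool frame: the origin (TCP) lies at the very end of the fingers, on their centre line; the grasp point (between the pads) lies 19 mm behind it; z points along the fingers, y is the direction in which the jaws open and shut (so a half turn about z gives the same grasp; the last joint's range is limited). The gripper opens to 85 mm and grips with 20 to 120 N. Pads are 22 mm wide; open, the fingers measure 114 mm over their backs; the gripper's body (76 mm by 85 mm) begins 54 mm behind the grasp point. The pads swing forward as they close: fully open they stand 13 mm farther back than shut.
Start: joints at [-1.335, 0.053, 1.613, -0, 1.476, -0.119], TCP at [0.217, -0.586, 0.231] pointing down, gripper open.
Joint ranges: [-3.01, 3.01], [-1.01, 2.22], [0.06, 2.58], [-1.02, 4.17], [0.09, 2.62], [-3.14, 3.14]. Speed limits (rad/s): [2.57, 2.57, 3.14, 3.14, 3.14, 3.14].

### API

Orientations are given as a unit quaternion [w, x, y, z].
In Python, from plant import state, grab_frame, camera_model, job_done, search_frame, masks_of, place_of gives the robot as it stands.
- The arm moves only by the tool drive_tool, never from a script. Its argument "series" is a list of rows, each a list of 2 entries, a list of its own where there are three numbers: the shift along the world's x, y, z in m, then the turn, a rotation vector about the world's x, y, z in degrees. A call has 1 to 8 rows; each row is the pose to reach, as a shift and turn from the pose commanded when the call began; what a row does not reach only later rows make up. A row lasts 1/10 s, in which the tool goes at most 50 mm and 8.59 degrees, less where a joint would pass 70% of its speed; a pose out of reach is approached as far as the arm can. A call with a gripper value outside its range is refused whole. "fingers" is the closure, from -1 (fully open) to 1 (shut), so that 0 is half open, set as the call begins (left out, the last holds). The fingers move at their own pace and stop on an object; the grip force is fixed at half the most. Time passes only in rows, so rows that repeat a pose let the fingers close. It gives the time, the measured TCP pose, the force and the opening at its end, in the units of the state.
- state(): the state, without advancing time (a new reading comes with each control period).
- grab_frame(name): name is "scene" or "top" or "wrist"; returns the picture (480x640x3 uint8, red, green, blue); there is no depth.
- camera_model(name): a dict with "fovy" (degrees; the focal length in pixels is half the picture's height over the tangent of half this angle, whatever the lens; pixels are square), "cx", "cy" (the principal point, pixels), "rvec" (rotation vector, rad) and "tvec" (3), from world to camera coordinates, as OpenCV has them. Camera axes: x right, y down, z forward; pixel columns grow to the right and rows downward; lengths in m; the calibration is good to about 2 mm. The wrist camera is an equidistant fisheye: a pixel r from the principal point sees the ray r / f radians off the axis. A picture is of the moment at which its call begins: read the wrist's pose just before it. camera_model takes no time and is no camera call; for the wrist camera it gives the pose at the moment of the call.
- job_done(): hands the job in, once; it reports no verdict.
Trained networks look in the newest picture that a camera, given by its name, has taken for a name from the list of things; names that differ only in an ending like _2 or _b are one class to them, and where a whole thing is asked for, a point or a joint stands for the part that bears it (a point fixed in the world has none). Each returns a list of dicts, best first, with "confidence" (0 to 1); they miss things now and then, are a little off and sometimes report something else, mostly with a low value. They report only what shows in the picture. A call takes as long as a camera call. They do not tell look-alikes from the thing itself.
- search_frame(camera, name): "location" ([x, y, z] in m, in world coordinates, good to about 4 mm: the middle of the surface that is visible of it).
- masks_of(camera, name): "pixels" (480x640 bool, what is visible of it).
- place_of(camera, name): "location" ([x, y, z] in m, in world coordinates, good to about 4 mm: a listed point, or the origin of a listed thing).
The state is a dict: "time": time; "joint_pos": joint angles; "joint_vel": joint speeds; "joint_efforts": joint torques, N m; "tool_pos": TCP position; "tool_rot": TCP orientation; "contact_force": force on the tool from outside, world axes, zero at the start; "ft_torque": the same for the moment, N m; "gripper_width": opening from 0.0 (shut) to 1.0 (fully open).
Only numpy, scipy, OpenCV 4.12 (cv2) and the standard library are available. Lean on these libraries where they do the work, as an engineer would, in place of code of your own. Each camera call takes 0.05 s, during which the arm holds its last target.

### The job

Push the fifth domino, the one lying apart, up to the long wooden rail and along it to the open end of the row, and keep pushing until all five lie side by side, snug against one another and the end stop, with their short ends against the long rail. Only push: no domino may be lifted off the table or tipped up. Leave everything else on the table, the score wheel included, as it is.

Things in the scene. Friction and masses are not known exactly. Their poses are not given: they have to be found in the camera images.
- rail: fixed dark-wood L-shaped stop, 12 mm high. Origin on the table, on the long rail's inner face; x across the rail, away from the robot (within 0.35 rad), y along it to the left. Long rail: x 0 to 14 mm, y -160 to 124 mm; dominoes lie on its -x side. End stop (short arm at the left): x -72 to 0, y 110 to 124 mm. In the tight row centres lie at x -28, y 96, 68, 40, 12, -16 mm.
- domino1: one of the four red acrylic dominoes lying flat in the loose row, 56 x 28 x 13 mm, about 26 g; origin at the centre of its underside, x along its 56 mm length, z up. Nearest to the end stop. It starts with its length across the rail, 1 to 3 mm from the rail, and 2 to 10 mm from its neighbour or the end stop. It is free to slide.
- domino2: one of the four red acrylic dominoes lying flat in the loose row, 56 x 28 x 13 mm, about 26 g; origin at the centre of its underside, x along its 56 mm length, z up. Second from the end stop. It starts with its length across the rail, 1 to 3 mm from the rail, and 2 to 10 mm from its neighbour or the end stop. It is free to slide.
- domino3: one of the four red acrylic dominoes lying flat in the loose row, 56 x 28 x 13 mm, about 26 g; origin at the centre of its underside, x along its 56 mm length, z up. Third from the end stop. It starts with its length across the rail, 1 to 3 mm from the rail, and 2 to 10 mm from its neighbour or the end stop. It is free to slide.
- domino4: one of the four red acrylic dominoes lying flat in the loose row, 56 x 28 x 13 mm, about 26 g; origin at the centre of its underside, x along its 56 mm length, z up. Fourth from the end stop, the open end of the row. It starts with its length across the rail, 1 to 3 mm from the rail, and 2 to 10 mm from its neighbour or the end stop. It is free to slide.
- loose_domino: the fifth red acrylic domino, size and axes as the others, 56 x 28 x 13 mm, 20 to 40 g, flat and apart on the robot's side of the rail, right of the row (at rail y -130 to -85 mm), its end 45 to 100 mm short of the rail, turned up to 0.35 rad from square to it. Free to slide: under 1 N moves it; the whole row needs under 2 N until it meets the end stop.
- tumbler: short ribbed clear glass tumbler, 74 mm wide, 70 mm high; origin at the centre of its underside. Bystander, to be left alone.
- jar: chunky blue ceramic toothpick jar, 60 mm wide, 50 mm high, toothpicks to 67 mm; origin at the centre of its underside. Bystander, to be left alone.
- shaker: white salt shaker with metal cap, 40 mm wide, 68 mm high; origin at the centre of its underside. Bystander, to be left alone.
- napkin_holder: empty chrome napkin holder, two upright plates, 60 x 120 mm (x, y), 81 mm high, right of the work; origin at the centre of its underside. Bystander, to be left alone.
- dish: small white empty bowl, 76 mm wide, 30 mm high, on the robot's side of the row; origin at the centre of its underside. Bystander, to be left alone.
- die: white die, 16 mm; origin at the centre of its underside. Bystander, to be left alone.
- score_pin (a point): top of one brass pin on the rim (radius 40 mm, 39 mm above the table) of the round wooden score wheel, 94 mm wide, with a brass knob (top 59 mm above the table), on a 130 mm square wooden block at the left. The wheel turns easily; bystander, to be left as it is.
Mind the look-alikes: they are no part of the job. Leave any blue or turquoise look-alike of the loose_domino alone.

How it is judged:
At the end, for the whole second after the job is handed in: All five dominoes lie flat and at rest in the corner: short ends within 6 mm of the long rail, square to it within 0.1 rad, and pushed up so that each is within 6 mm of its place in a gapless row against the end stop (x of each of domino1, domino2, domino3, domino4, loose_domino in the frame of rail above -0.034 m and angle between the x axis of each of domino1, domino2, domino3, domino4, loose_domino and the x axis of rail, either way round below 0.1 rad and height (world z) of each of domino1, domino2, domino3, domino4, loose_domino below 0.003 m and angle between each of domino1, domino2, domino3, domino4, loose_domino's own z axis and vertical below 0.1 rad and linear speed of each of domino1, domino2, domino3, domino4, loose_domino below 0.01 m/s and y of domino1 in the frame of rail above 0.09 m and y of domino2 in the frame of rail above 0.062 m and y of domino3 in the frame of rail above 0.034 m and y of domino4 in the frame of rail above 0.006 m and y of loose_domino in the frame of rail above -0.022 m); the robot touches nothing.
It fails at once if a domino is lifted off the table or tipped up (height (world z) of any of domino1, domino2, domino3, domino4, loose_domino above 0.01 m or angle between any of domino1, domino2, domino3, domino4, loose_domino's own z axis and vertical above 0.4 rad).
It fails at once if the tumbler, toothpick jar, salt shaker, napkin holder, dish or die is moved more than 15 mm (distance of any of tumbler, jar, shaker, napkin_holder, dish, die from where it was at the start of the episode above 0.015 m).
It fails at once if the score wheel is turned (its pin moves more than 10 mm) (distance of score_pin from where it was at the start of the episode above 0.01 m).
It also fails if it takes over 43 s, if anything falls off the work surface, if the arm or the gripper's body presses on something with over 40 N, if the wrist force passes 120 N, or if a joint passes its speed limit or range.

## Working session

There is one attempt and no reset: what is moved stays moved. The work goes in short steps, Python scripts to look and compute and a tool call to move; the robot and the scene stay as the last step left them, time stands still between calls to the robot, and variables do not carry over. Pictures are saved under pics/ and viewed, and the job is handed in when it is done.

Besides the shell and the picture viewer there is one more tool, called after ">>>" as a command line: name --argument value ..., lists and objects as JSON in quotes. drive_tool: Moves the arm, as the interface text tells. Its arguments: {"type":"object","properties":{"series":{"type":"array","items":{"type":"array"}},"fingers":{"type":"number"}},"required":["series"]}

```bash
mkdir -p pics
python3 - <<'E'
from plant import *
import cv2
print(state())
for n in ("scene","top"):
    im=grab_frame(n); cv2.imwrite(f"pics/{n}0.png",im[:,:,::-1]); print(n,camera_model(n))
print(state()['time'])
E
```

```text
{'time': 0.0, 'joint_pos': array([-1.33501696e+00,  5.33706877e-02,  1.61431974e+00, -1.78320328e-05,
        1.47596336e+00, -1.19001729e-01]), 'joint_vel': array([0.00026388, 0.00081457, 0.00062259, 0.00166079, 0.00013269,
       0.000861  ]), 'joint_efforts': array([ 2.50137109e-04, -3.93683088e+01, -3.70175314e+01, -1.63392447e-04,
        6.89040899e-03, -3.03041453e-06]), 'tool_pos': array([ 0.21696342, -0.58546685,  0.23003905]), 'tool_rot': array([-1.02829414e-03,  9.84306838e-01,  1.76462422e-01, -6.89994371e-05]), 'contact_force': array([0.12531107, 0.18836314, 0.0642077 ]), 'ft_torque': array([ 0.02013095, -0.06056253, -0.00368904]), 'gripper_width': 0.9997446647473364}
scene {'fovy': 53.742489580374254, 'cx': 313.8432329476066, 'cy': 244.8862461821337, 'rvec': array([ 2.18771912,  0.84121249, -0.37916915]), 'tvec': array([-0.4708942 , -0.19439603,  1.42048033])}
top {'fovy': 46.768613656584726, 'cx': 315.90113103201287, 'cy': 238.70054379963875, 'rvec': array([ 2.1461128 , -2.0956984 ,  0.16483129]), 'tvec': array([0.0578974 , 0.58274754, 1.06021146])}
0.1
```

View pics/scene0.png

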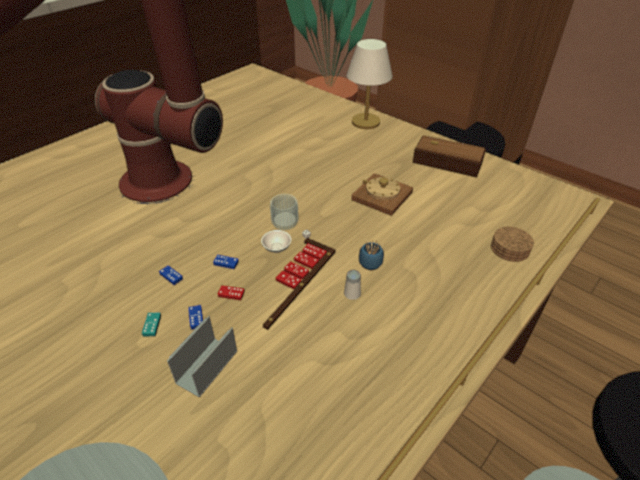

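View pics/top0.png

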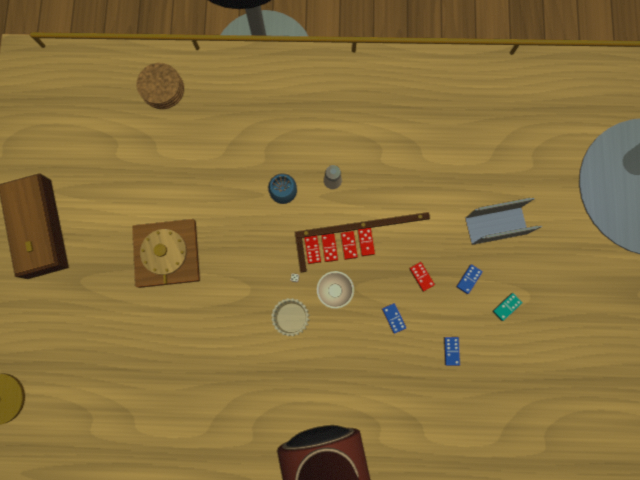

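The red domino at top px (422,277) is the only red piece lying apart. The look-alikes are blue at (395,319), (469,279) and (452,351), and turquoise at (508,307). I'll measure it next and check a close crop.

```bash
cat > h.py <<'E'
import numpy as np, cv2
from plant import *
def cam(n):
    m=camera_model(n); f=240/np.tan(np.radians(m['fovy']/2)); R=cv2.Rodrigues(np.array(m['rvec']))[0]
    return f,m['cx'],m['cy'],R,np.array(m['tvec'])
def back(c,px,z,fish=False):
    f,cx,cy,R,t=c; px=np.atleast_2d(px).astype(float)
    d=np.c_[(px[:,0]-cx)/f,(px[:,1]-cy)/f]
    if fish:
        r=np.linalg.norm(d,axis=1); r=np.maximum(r,1e-9)
        v=np.c_[d*(np.sin(r)/r)[:,None],np.cos(r)]
    else: v=np.c_[d,np.ones(len(d))]
    w=v@R; o=-R.T@t
    return o+w*((z-o[2])/w[:,2])[:,None]
def redblobs(im,n,fish=False,amin=60,z=0.013,c=None):
    r,g,b=[im[:,:,i].astype(int) for i in range(3)]
    m=((r>110)&(r>1.7*g+10)&(r>1.7*b+10)).astype(np.uint8)
    m=cv2.morphologyEx(m,cv2.MORPH_CLOSE,np.ones((3,3)))
    c=c or cam(n); out=[]
    for k in cv2.findContours(m,cv2.RETR_EXTERNAL,cv2.CHAIN_APPROX_NONE)[0]:
        if cv2.contourArea(k)<amin: continue
        w=back(c,k[:,0,:],z,fish)[:,:2]
        (x,y),(a,bb),ang=cv2.minAreaRect((w*1000).astype(np.float32))
        if a<bb: a,bb=bb,a; ang+=90
        ang=(ang+90)%180-90
        out.append((x,y,a,bb,ang,k[:,0,:].mean(0)))
    return out
E
python3 - <<'E'
from h import *
im=grab_frame("top"); c=cam("top")
for o in redblobs(im,"top"): print(np.round(o[:5],1),o[5].round())
for n in ("rail","loose_domino","domino1","tumbler","jar","shaker","napkin_holder","dish","die"):
    print(n,[(np.round(d['location'],4),round(d['confidence'],2)) for d in place_of("top",n)][:6])
k=masks_of("top","rail")[0]['pixels']
p=np.argwhere(k)[:,::-1]; w=back(c,p,0.012)[:,:2]*1000
print("rail rect", cv2.minAreaRect(w.astype(np.float32)))
# long rail fit
s=w[w[:,1]<w[:,1].max()-40]; v=cv2.fitLine(s.astype(np.float32),cv2.DIST_L2,0,.01,.01).ravel(); print(v, np.degrees(np.arctan2(v[1],v[0])))
print(w.min(0),w.max(0))
cr=cv2.resize(im[190:370,270:550],None,fx=2.8,fy=2.8,interpolation=cv2.INTER_CUBIC); cv2.imwrite("pics/crop.png",cr[:,:,::-1])
print(state()['time'])
E
```

```text
[ 515.8 -145.9   55.6   27.8   30.7] [422. 276.]
[565.8  79.6  56.5  27.7  10.5] [312. 249.]
[570.6  44.5  56.6  27.5   8.6] [329. 247.]
[577.1   4.3  57.1  27.7   9.4] [349. 245.]
[584.5 -31.   56.6  27.7   9.1] [366. 242.]
rail [(array([ 0.6083, -0.0099,  0.0019]), 0.8)]
loose_domino [(array([ 0.5153, -0.2397,  0.0022]), 0.96), (array([ 0.3687, -0.2049, -0.0008]), 0.92), (array([ 0.4309, -0.0866,  0.001 ]), 0.89), (array([ 5.154e-01, -1.480e-01, -5.000e-04]), 0.6), (array([ 0.4583, -0.3176, -0.0012]), 0.56)]
domino1 [(array([ 5.695e-01,  4.320e-02, -4.000e-04]), 0.88), (array([ 0.566 ,  0.0751, -0.0015]), 0.74), (array([ 0.5822,  0.0027, -0.0039]), 0.67), (array([ 0.5851, -0.0307, -0.0009]), 0.64), (array([0.4254, 0.1145, 0.0026]), 0.34)]
tumbler [(array([ 0.4242,  0.1151, -0.0012]), 0.96)]
jar [(array([ 6.936e-01,  1.466e-01, -5.000e-04]), 0.9)]
shaker [(array([0.72  , 0.0411, 0.    ]), 0.89)]
napkin_holder [(array([ 0.6284, -0.3017,  0.005 ]), 0.87), (array([ 7.226e-01,  3.740e-02, -6.000e-04]), 0.37)]
dish [(array([ 0.4824,  0.032 , -0.0011]), 0.86)]
die [(array([0.5023, 0.11  , 0.0017]), 0.45), (array([ 6.283e-01, -3.036e-01, -3.000e-04]), 0.4), (array([ 0.5872, -0.0348,  0.003 ]), 0.35)]
rail rect ((587.1002807617188, -26.886947631835938), (86.43516540527344, 285.4450378417969), 10.895345687866211)
[ 1.6888078e-01 -9.8563647e-01  6.2320605e+02 -4.2150536e+01] -80.277245
[ 520.0638301  -161.77089282] [649.8840896  118.54866527]
0.65
```

View pics/crop.png

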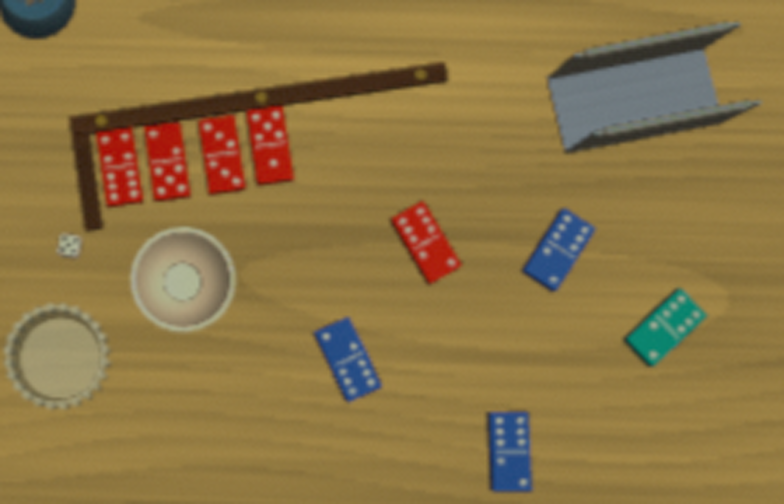

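The crop confirms the choice: the red domino at crop px (425,242) lies apart from the row of four. Rail yaw is about 9.7°, with its origin near (610,-5) mm. In the rail frame the loose domino sits at about (-117,-123) mm, skewed 21°. I'll move the closed gripper to behind its near end.

>>> drive_tool --series '[[[0.05,0.09,0],[0,0,-4]],[[0.1,0.18,-0.02],[0,0,-10.6]],[[0.15,0.26,-0.05],[0,0,-10.6]],[[0.2,0.35,-0.08],[0,0,-10.6]],[[0.243,0.427,-0.13],[0,0,-10.6]],[[0.243,0.427,-0.13],[0,0,-10.6]],[[0.243,0.427,-0.13],[0,0,-10.6]],[[0.243,0.427,-0.13],[0,0,-10.6]]]' --fingers 1

```text
time: 1.45
tool_pos: [0.4088, -0.2488, 0.1372]
tool_rot: [0.0, 0.996, 0.085, 0.001]
contact_force: [0.5, -0.2, 0.3]
gripper_width: -0.001
```

>>> drive_tool --series '[[[0,0,0],[0,0,0]],[[0,0,0],[0,0,0]]]'

```text
time: 1.65
tool_pos: [0.4083, -0.2494, 0.1371]
tool_rot: [-0.0, 0.996, 0.086, -0.0]
contact_force: [1.1, 1.4, 0.7]
gripper_width: -0.001
```

>>> drive_tool --series '[[[0.025,0.045,-0.03],[0,0,0]],[[0.052,0.091,-0.06],[0,0,0]],[[0.052,0.091,-0.077],[0,0,0]],[[0.052,0.091,-0.077],[0,0,0]]]'

```text
time: 2.05
tool_pos: [0.4583, -0.158, 0.0572]
tool_rot: [-0.002, 0.996, 0.085, -0.003]
contact_force: [-1.1, -0.4, -0.1]
gripper_width: -0.001
```

Run:
```python
from h import *
c=cam("wrist"); im=grab_frame("wrist"); cv2.imwrite("pics/w1.png",im[:,:,::-1]); 
for o in redblobs(im,"wrist",True,c=c): print(np.round(o[:5],1),o[5].round())
im=grab_frame("top"); cv2.imwrite("pics/t1.png",im[:,:,::-1])
s=state();print(s['tool_pos'],s['time'])
```

```text
[ 517.9 -147.6   55.1   27.4   30.7] [316. 155.]
[569.8  66.8  54.7   9.8  13.4] [ 4. 45.]
[576.9 -35.2  35.1  27.5   9.4] [128.  27.]
[574.5   1.   46.1  27.6   9.7] [77. 33.]
[573.2  41.9  55.6  27.7   9.1] [29. 40.]
[ 0.46010176 -0.16068933  0.06087056] 2.15
```

View pics/w1.png

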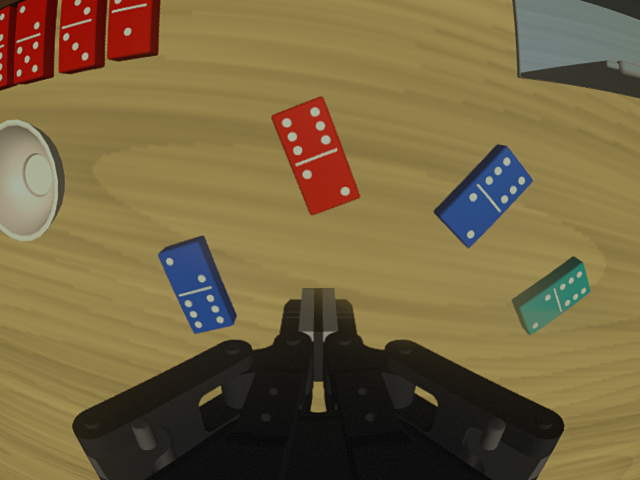

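View pics/t1.png

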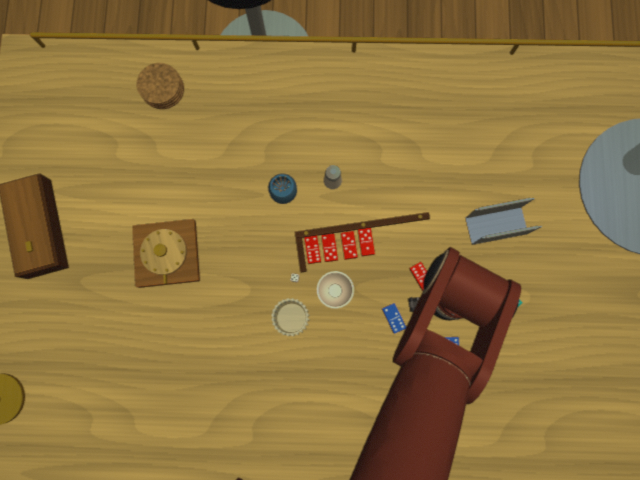

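The wrist view shows the loose red domino at (316,155), and the closed fingertips at cols 302-335, row 290. The blue look-alikes are clear of the path. I'll measure the fingertip size before pushing.

Run:
```python
from h import *
s=state();z=s['tool_pos'][2];c=cam("wrist")
for zz in (z,z+.02): print(back(c,[[302,290],[335,290],[302,330],[335,330],[283,305],[355,305]],zz,True).round(4))
print(-c[3].T@c[4], s['tool_pos'])
```

```text
[[ 0.4679 -0.1536  0.0609]
 [ 0.4703 -0.1674  0.0609]
 [ 0.448  -0.1566  0.0609]
 [ 0.4505 -0.1712  0.0609]
 [ 0.4593 -0.1465  0.0609]
 [ 0.4645 -0.1773  0.0609]]
[[ 0.4778 -0.1528  0.0809]
 [ 0.4798 -0.1647  0.0809]
 [ 0.4607 -0.1554  0.0809]
 [ 0.4628 -0.168   0.0809]
 [ 0.4703 -0.1468  0.0809]
 [ 0.4748 -0.1733  0.0809]]
[ 0.53779676 -0.14833406  0.2030822 ] [ 0.46010176 -0.16068933  0.06087056]
```

Run:
```python
from h import *
L=[]
for i in range(5):
    L.append(state()['tool_pos']); grab_frame("wrist")
print(np.round(L,4), np.mean(L,0),state()['time'])
```

```text
[[ 0.4601 -0.1607  0.0609]
 [ 0.4607 -0.1613  0.0619]
 [ 0.461  -0.1615  0.0623]
 [ 0.461  -0.1615  0.0624]
 [ 0.461  -0.1613  0.0623]] [ 0.46075555 -0.16126699  0.06196651] 2.4
```

>>> drive_tool --series '[[[-0.001,0.005,-0.03],[0,0,0]],[[-0.001,0.005,-0.05],[0,0,0]],[[-0.001,0.005,-0.056],[0,0,0]],[[-0.001,0.005,-0.056],[0,0,0]],[[0.007,0.006,-0.056],[0,0,0]],[[0.013,0.007,-0.056],[0,0,0]],[[0.019,0.008,-0.056],[0,0,0]],[[0.025,0.009,-0.056],[0,0,0]]]'

```text
time: 3.2
tool_pos: [0.4863, -0.1506, 0.0052]
tool_rot: [0.0, 0.996, 0.085, 0.001]
contact_force: [-1.1, 0.1, 0.5]
gripper_width: -0.002
```

>>> drive_tool --series '[[[0.005,0.001,0],[0,0,0]],[[0.01,0.002,0],[0,0,0]],[[0.015,0.003,0],[0,0,0]],[[0.02,0.0035,0],[0,0,0]],[[0.025,0.004,0],[0,0,0]],[[0.03,0.005,0],[0,0,0]],[[0.03,0.005,0],[0,0,0]]]'

```text
time: 3.9
tool_pos: [0.5158, -0.1454, 0.0045]
tool_rot: [0.0, 0.996, 0.085, 0.0]
contact_force: [-0.1, -0.2, 0.3]
gripper_width: -0.003
```

```bash
cat >> h.py <<'E'
O=np.array([610.3,-4.7]); A=np.radians(9.7)
def rail(p): 
    d=np.asarray(p)[:2]-O; return np.array([d[0]*np.cos(A)+d[1]*np.sin(A),-d[0]*np.sin(A)+d[1]*np.cos(A)])
def look(fn):
    c=cam("wrist"); im=grab_frame("wrist"); cv2.imwrite(fn,im[:,:,::-1])
    for o in redblobs(im,"wrist",True,c=c): print(rail(o[:2]).round(1),np.round(o[2:4],1),"relang",round(o[4]-9.7,1),o[5].round())
    s=state(); print("tool",rail(s['tool_pos']*1000).round(1),s['tool_pos'].round(4),s['contact_force'].round(1),s['time'])
E
python3 -c "
from h import *
look('pics/w2.png')"
```

```text
[ -75.2 -132.7] [55.2 27.3] relang 4.7 [341. 216.]
[-29.5  11.7] [55.  28.6] relang -0.1 [ 21. 126.]
[-27.8 -24.6] [55.  27.7] relang -0.3 [ 79. 112.]
tool [-117.3 -122.7] [ 0.5154 -0.1454  0.0044] [-0.5  1.  -0. ] 3.95
```

View pics/w2.png

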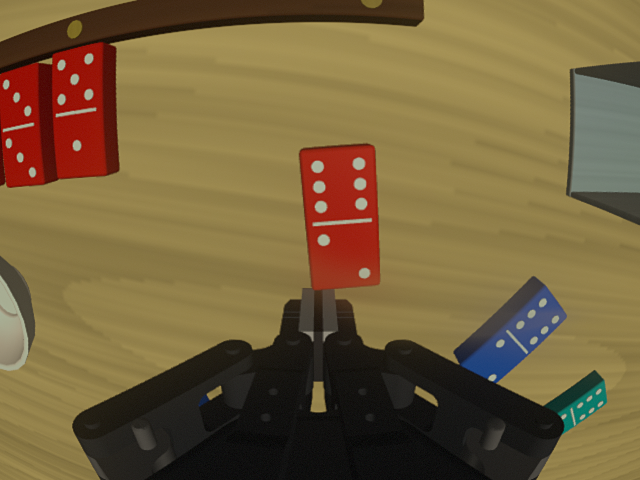

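Pushing has turned the domino to about 5°, but its centre is now 10 mm right of the pusher. I'll back off, re-centre and carry on.

>>> drive_tool --series '[[[-0.008,-0.001,0],[0,0,0]],[[-0.007,-0.006,0],[0,0,0]],[[-0.006,-0.011,0],[0,0,0]],[[0.002,-0.01,0],[0,0,0]],[[0.0075,-0.009,0],[0,0,0]],[[0.0135,-0.008,0],[0,0,0]],[[0.0195,-0.007,0],[0,0,0]],[[0.0255,-0.006,0],[0,0,0]]]'

```text
time: 4.75
tool_pos: [0.5412, -0.1512, 0.0044]
tool_rot: [-0.0, 0.996, 0.085, -0.0]
contact_force: [0.3, -0.2, 0.7]
gripper_width: -0.001
```

```bash
python3 -c "
from h import *
look('pics/w3.png')"
```

```text
[ -52.5 -134.2] [55.1 27.3] relang 0.0 [319. 220.]
[-29.3  11.6] [55.1 28.6] relang -0.3 [ 15. 180.]
[-27.5 -24.7] [54.8 27.7] relang -0.4 [ 66. 169.]
tool [ -91.9 -132.9] [ 0.5421 -0.1512  0.0046] [-0.3  0.4  0.7] 4.8
```

>>> drive_tool --series '[[[0.005,0.001,0],[0,0,0]],[[0.01,0.0015,0],[0,0,0]],[[0.014,0.0025,0],[0,0,0]],[[0.018,0.003,0],[0,0,0]],[[0.021,0.0035,0],[0,0,0]],[[0.023,0.004,0],[0,0,0]],[[0.023,0.004,0],[0,0,0]]]'

```text
time: 5.5
tool_pos: [0.5639, -0.1474, 0.0044]
tool_rot: [0.0, 0.996, 0.085, 0.0]
contact_force: [-0.2, -0.4, -0.1]
gripper_width: -0.003
```

```bash
python3 -c "
from h import *
look('pics/w4.png')"
```

```text
[-29.1  11.6] [54.9 28.6] relang 0.0 [ 21. 224.]
[-27.4 -24.8] [55.1 27.8] relang -0.5 [ 72. 219.]
[ -29.3 -134.3] [55.  27.3] relang 0.1 [319. 219.]
tool [ -70.  -132.8] [ 0.5637 -0.1474  0.0044] [-0.1  0.8 -0.8] 5.55
```

View pics/w4.png

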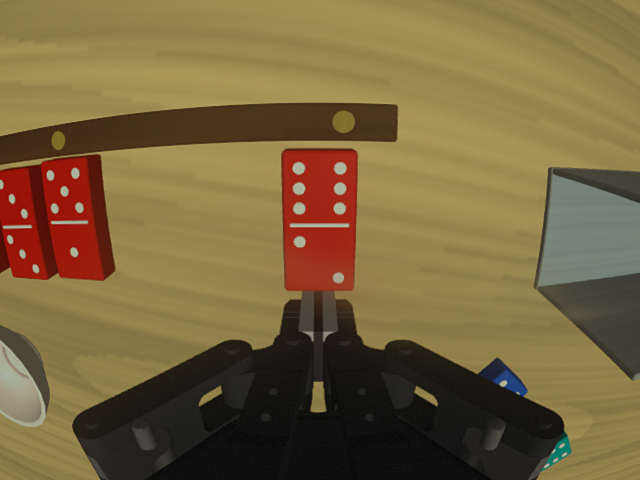

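The domino is square to the rail with about 3 mm left to close. I'll nudge it in gently.

>>> drive_tool --series '[[[0.001,0,0],[0,0,0]],[[0.002,0,0],[0,0,0]],[[0.003,0.0005,0],[0,0,0]],[[0.003,0.0005,0],[0,0,0]]]'

```text
time: 5.95
tool_pos: [0.5667, -0.1469, 0.0044]
tool_rot: [-0.0, 0.996, 0.085, 0.0]
contact_force: [-1.1, -0.2, 0.3]
gripper_width: 0.0
```

```bash
python3 -c "
from h import *
look('pics/w5.png')
im=cv2.imread('pics/w5.png')[80:320,:420]; cv2.imwrite('pics/w5c.png',cv2.resize(im,None,fx=1.9,fy=1.9))"
```

```text
[-29.1  11.6] [55.  28.6] relang -0.0 [ 21. 229.]
[-27.3 -24.7] [55.  27.9] relang -0.4 [ 73. 225.]
[ -26.7 -134.3] [55.1 27.4] relang -0.1 [319. 219.]
tool [ -67.  -132.8] [ 0.5667 -0.1469  0.0044] [-0.4 -0.5  0.6] 6.0
```

View pics/w5c.png

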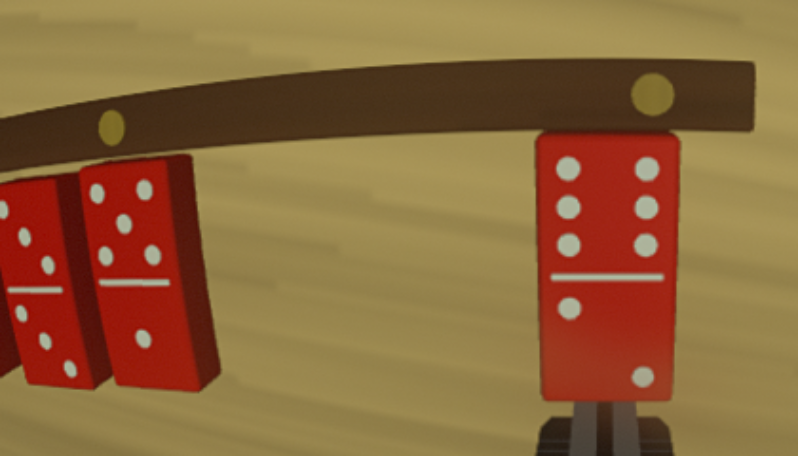

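The domino now touches the rail, so I'll go round to its right side.

>>> drive_tool --series '[[[-0.012,-0.002,0],[0,0,0]],[[-0.009,-0.018,0.002],[0,0,0]],[[-0.0066,-0.0326,0.003],[0,0,0]],[[-0.0066,-0.0326,0.003],[0,0,0]],[[0.01,-0.03,0.003],[0,0,0]],[[0.028,-0.0265,0.003],[0,0,0]],[[0.0446,-0.024,0.001],[0,0,0]],[[0.0446,-0.024,0.001],[0,0,0]]]'

```text
time: 6.8
tool_pos: [0.6129, -0.1712, 0.0057]
tool_rot: [0.0, 0.996, 0.085, 0.001]
contact_force: [-0.9, -0.1, 0.8]
gripper_width: -0.001
```

```bash
python3 -c "
from h import *
look('pics/w6.png')"
```

```text
[ -20.7 -134.7] [44.  27.4] relang -0.4 [243. 299.]
[-28.7  11.1] [55.1 28.5] relang -0.7 [ 10. 304.]
[-27. -25.] [55.2 27.9] relang -0.3 [ 45. 301.]
tool [ -26.6 -164.3] [ 0.6117 -0.1711  0.0054] [-1.   0.1  0.1] 6.85
```

View pics/w6.png

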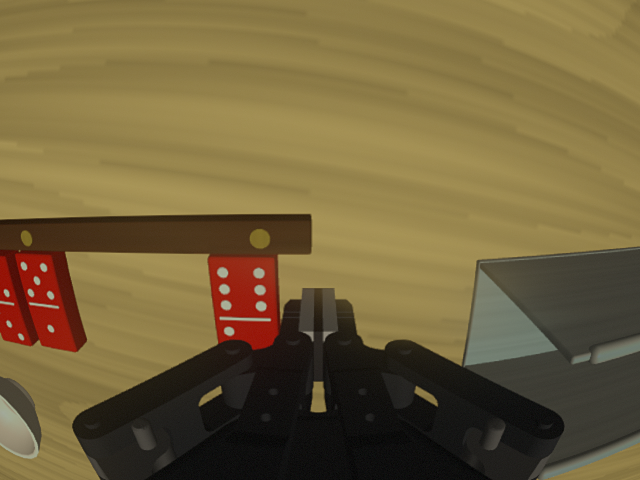

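>>> drive_tool --series '[[[-0.001,0.005,0],[0,0,0]],[[-0.0015,0.009,0],[0,0,0]],[[-0.002,0.013,0],[0,0,0]],[[-0.003,0.0185,0],[0,0,0]],[[-0.004,0.0245,0],[0,0,0]],[[-0.005,0.0305,0],[0,0,0]],[[-0.006,0.0365,0],[0,0,0]],[[-0.007,0.042,0],[0,0,0]]]'

```text
time: 7.65
tool_pos: [0.6041, -0.1284, 0.0054]
tool_rot: [0.0, 0.996, 0.085, -0.0]
contact_force: [0.1, -0.5, -0.1]
gripper_width: -0.005
```

```bash
python3 -c "
from h import *
look('pics/w7.png')"
```

```text
[-28.7  11.5] [55.2 28.2] relang -0.1 [ 55. 303.]
[-21.1 -96.2] [45.9 27.4] relang 0.1 [254. 299.]
[-27.  -24.7] [55.2 27.8] relang -0.5 [110. 304.]
[-28.   52.1] [55.3 28.9] relang -1.3 [ 11. 301.]
tool [ -27. -120.] [ 0.6039 -0.1276  0.0053] [-0.7  0.7 -0.6] 7.7
```

View pics/w7.png

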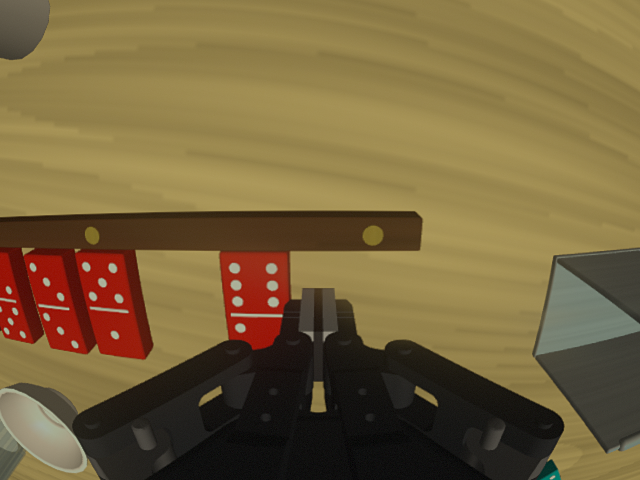

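>>> drive_tool --series '[[[-0.001,0.005,0],[0,0,0]],[[-0.0015,0.01,0],[0,0,0]],[[-0.0025,0.015,0],[0,0,0]],[[-0.0035,0.02,0],[0,0,0]],[[-0.004,0.025,0],[0,0,0]],[[-0.005,0.03,0],[0,0,0]],[[-0.006,0.035,0],[0,0,0]],[[-0.007,0.04,0],[0,0,0]]]'

```text
time: 8.5
tool_pos: [0.5971, -0.0885, 0.0054]
tool_rot: [-0.0, 0.996, 0.085, 0.0]
contact_force: [-0.5, 0.2, -0.3]
gripper_width: -0.004
```

```bash
python3 -c "
from h import *
look('pics/w8.png')"
```

```text
[-28.6  11.6] [55.3 27.7] relang -0.2 [118. 307.]
[-26.9 -24.5] [55.3 27.6] relang -0.5 [185. 302.]
[-28.   52.1] [55.4 28.1] relang -0.7 [ 54. 301.]
[-21.2 -55.7] [45.9 27.5] relang -0.5 [254. 300.]
[-27.1  87.8] [55.3 29.2] relang 0.5 [ 14. 299.]
tool [-27.2 -79.6] [ 0.5969 -0.0878  0.0053] [-0.4  0.4  0.3] 8.55
```

>>> drive_tool --series '[[[-0.0005,0.004,0],[0,0,0]],[[-0.0015,0.008,0],[0,0,0]],[[-0.002,0.012,0],[0,0,0]],[[-0.0025,0.016,0],[0,0,0]],[[-0.0035,0.02,0],[0,0,0]],[[-0.004,0.024,0],[0,0,0]],[[-0.005,0.028,0],[0,0,0]],[[-0.0055,0.032,0],[0,0,0]]]'

```text
time: 9.35
tool_pos: [0.5916, -0.0566, 0.0054]
tool_rot: [0.0, 0.996, 0.085, 0.0]
contact_force: [-0.2, -0.2, 0.4]
gripper_width: -0.001
```

```bash
python3 -c "
from h import *
look('pics/w9.png')"
```

```text
[-27.7  32.2] [139.2  57.6] relang -89.4 [168. 301.]
tool [-27.2 -47.4] [ 0.5915 -0.0561  0.0053] [-0.   1.1  0.1] 9.4
```

View pics/w9.png

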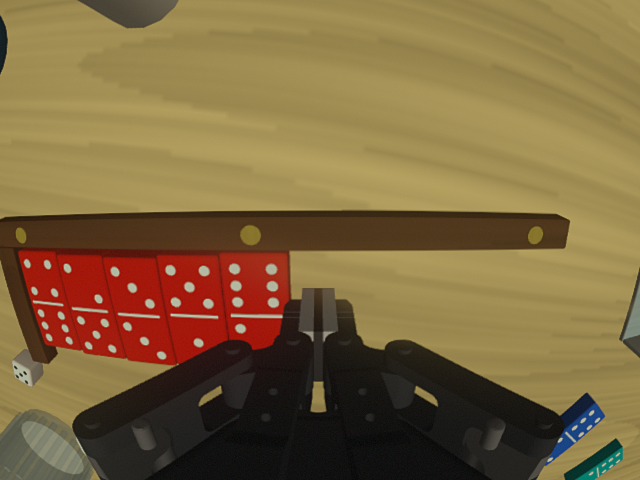

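All five are now together, with a few mm left to the end stop. I'll finish in small steps.

>>> drive_tool --series '[[[-0.0003,0.002,0],[0,0,0]],[[-0.0005,0.0035,0],[0,0,0]],[[-0.001,0.005,0],[0,0,0]],[[-0.001,0.005,0],[0,0,0]]]'

```text
time: 9.8
tool_pos: [0.5907, -0.0523, 0.0055]
tool_rot: [0.0, 0.996, 0.085, 0.0]
contact_force: [0.4, -2.3, -0.1]
gripper_width: 0.0
```

```bash
python3 -c "
from h import *
look('pics/w10.png')
im=cv2.imread('pics/w10.png')[190:390,:320]; cv2.imwrite('pics/w10c.png',cv2.resize(im,None,fx=2.5,fy=2.5))"
```

```text
[-27.9  36.4] [139.2  57.8] relang -89.4 [168. 301.]
tool [-27.3 -43.7] [ 0.5908 -0.0523  0.0055] [-0.3 -2.3 -0.3] 9.85
```

View pics/w10c.png

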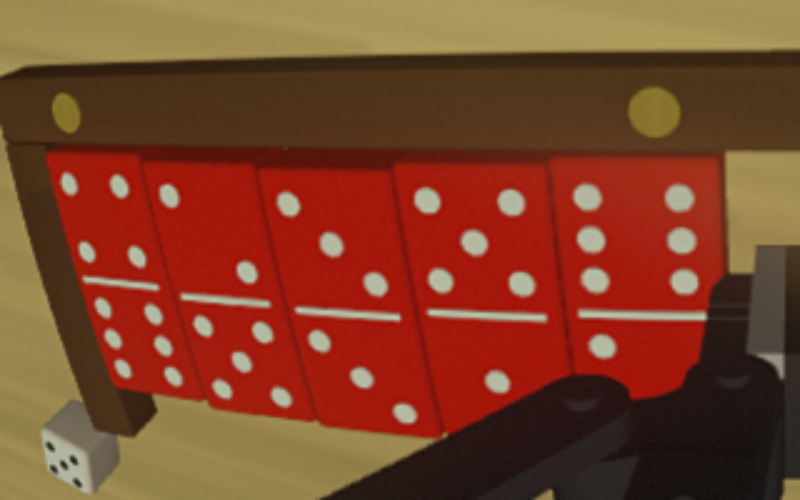

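The row meets the stop, with a -2.3 N reaction. I'll press lightly once more, then back off, raise the tool and check.

>>> drive_tool --series '[[[-0.0002,0.001,0],[0,0,0]],[[-0.0003,0.002,0],[0,0,0]],[[-0.0003,0.002,0],[0,0,0]]]'

```text
time: 10.15
tool_pos: [0.5909, -0.0519, 0.0059]
tool_rot: [0.002, 0.996, 0.085, 0.0]
contact_force: [0.8, -8.5, 0.4]
gripper_width: 0.002
```

>>> drive_tool --series '[[[0.0005,-0.003,0],[0,0,0]],[[0.002,-0.012,0],[0,0,0]],[[0.004,-0.022,0],[0,0,0]],[[0.004,-0.022,0.03],[0,0,0]],[[0.004,-0.022,0.07],[0,0,0]],[[-0.03,-0.05,0.11],[0,0,0]],[[-0.07,-0.09,0.13],[0,0,0]],[[-0.11,-0.13,0.13],[0,0,0]]]'

```text
time: 10.95
tool_pos: [0.4987, -0.1645, 0.1369]
tool_rot: [0.001, 0.996, 0.086, 0.003]
contact_force: [0.4, -0.3, 0.3]
gripper_width: 0.001
```

>>> drive_tool --series '[[[-0.03,-0.04,0],[0,0,0]],[[-0.06,-0.08,0],[0,0,0]],[[-0.08,-0.12,0],[0,0,0]],[[-0.08,-0.12,0],[0,0,0]]]'

```text
time: 11.35
tool_pos: [0.4153, -0.287, 0.1335]
tool_rot: [0.001, 0.997, 0.081, 0.0]
contact_force: [-0.6, 0.1, -0.1]
gripper_width: -0.002
```

Run:
```python
from h import *
im=grab_frame("top")
for o in redblobs(im,"top"): print(rail(o[:2]).round(1),np.round(o[2:4],1),round(o[4]-9.7,1))
for n in ("tumbler","jar","shaker","napkin_holder","dish","die","score_pin"):
    print(n,[(np.round(d['location'],4),round(d['confidence'],2)) for d in place_of("top",n)][:2])
cr=cv2.resize(im[190:370,270:550],None,fx=2.8,fy=2.8,interpolation=cv2.INTER_CUBIC); cv2.imwrite("pics/crop2.png",cr[:,:,::-1])
print(state()['time'],state()['tool_pos'])
```

```text
[-30.6  39. ] [139.6  58.8] -89.6
tumbler [(array([0.4215, 0.1128, 0.0037]), 0.57)]
jar [(array([6.902e-01, 1.469e-01, 2.000e-04]), 0.8), (array([ 0.4836,  0.0332, -0.0019]), 0.33)]
shaker [(array([ 7.175e-01,  4.070e-02, -7.000e-04]), 0.81), (array([ 0.5751,  0.0279, -0.0038]), 0.54)]
napkin_holder [(array([ 0.629 , -0.3035,  0.    ]), 0.69)]
dish [(array([ 0.4843,  0.0331, -0.002 ]), 0.57)]
die [(array([ 0.5057,  0.1134, -0.0009]), 0.52)]
score_pin [(array([0.5156, 0.3706, 0.0421]), 0.82)]
11.75 [ 0.41812992 -0.28181146  0.13287988]
```

View pics/crop2.png

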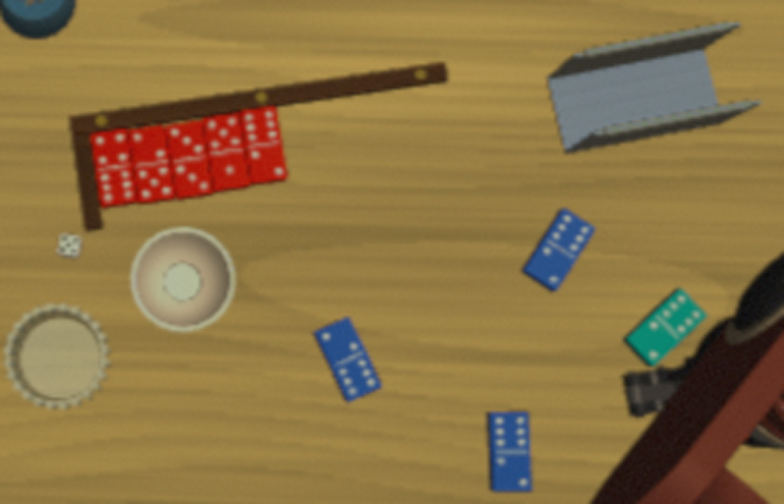

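```bash
python3 -c "
from plant import *
print(job_done())"
```

```text
the job is handed in; nothing more can be done
None
```

I pushed the loose red domino up to the rail with the closed fingers, then along it from its right side until all five met the end stop. The job is handed in. About 12 s of the 43 s had run at my last check.

- **Rail push:** partway there the domino slid about 10 mm to the right of the pusher. I backed off and re-centred once, and it ended square against the rail.
- **Final press:** the row met the stop with a 2.3 N reaction, then 8.5 N on a last light press that hardly moved it. The fingers then backed off and rose clear.
- **Row position:** the last top view shows the five as one block of 139.6 x 58.8 mm (ideal 140 x 56), within about 0.5° of square. Its centre is at rail y 39 mm (ideal 40).
- **Disagreement on the gap to the rail:** the top view puts the block's centre at rail x about -31 mm. The last wrist view, before the press, gave -28 mm. Both are inside the -34 mm limit, and the ends sit within a few mm of the rail.
- **Bystanders:** the tumbler, jar, shaker, napkin holder, dish and die read within 5 mm of where they started, which is about the detector's error. The blue and turquoise dominoes look unmoved.
- **Score wheel:** I only read its pin at the end, so I have no before-and-after comparison. The arm never went near it.

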